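# Gauge the closed mould and lock its guide pins with R-clips

## Robot

A 7-joint arm with a two-finger parallel gripper is mounted at the origin on the work surface. World frame = base frame: x ahead of the robot, y to its left, z up, the work surface at z = 0. Lengths are in m, angles in degrees, forces in N, time in s.
With the tool pointing down it reaches from about 0.4 to 0.85 m from the base axis. Payload 6.9 kg.
Tool frame: the origin (TCP) lies between the finger pads; the fingertips stand 8 mm ahead of it and the grasp point (between the pads) lies 11 mm behind it; z points along the fingers, x is the direction in which the jaws open and shut, and the axes are right-handed (so a half turn about z gives the same grasp; the last joint's range is limited). The gripper opens to 85 mm and grips with 20 to 120 N. Pads are 22 mm wide; open, the fingers measure 114 mm over their backs; the gripper's body (76 mm by 85 mm) begins 54 mm behind the grasp point. The pads swing forward as they close: fully open they stand 13 mm farther back than shut.
Start: joints at [75.659, 29.078, -13.613, 85.955, 7.202, 65.827, -8.869], TCP at [0.218, -0.586, 0.239] pointing down, gripper open.
Joint ranges: [-176.47, 176.47], [-13.61, 117.27], [-81.72, 77.17], [0.22, 143.17], [-87.28, 267.28], [10, 112.55], [-165.47, 165.47]. Speed limits (degrees/s): [136.94, 136.94, 180, 180, 180, 180, 180].

## Interface

Orientations are given as [roll, pitch, yaw] about the fixed x, y, z axes, in that order (R = Rz(yaw) Ry(pitch) Rx(roll)).
In Python, from rig import r gives the robot as it stands. The module is installed in compiled form; this text tells all that it offers. Calls block until the motion is done:
- r.reach(position, orientation): joint-space move of the TCP to a pose.
- r.move_linear(position, frame=None, vel=0.15, contact_N=None): straight line of the TCP; frame=None keeps the orientation; vel is the mean speed in m/s. With contact_N (N) it stops when the force on the tool has changed by that much, and returns True; else False.
- r.movej(angles): joint-space move.
- r.move_gripper(opening, effort=None): finger opening in m; effort is the grip in N (None keeps the last); returns when the fingers have stopped.
- r.pause(seconds).
- r.ik(position, orientation): joint angles nearest the present ones, or None.
- r.capture(name): name is "side" or "top" or "wrist"; returns (picture, depth): 420x560x3 uint8, red, green, blue; 420x560 float32, m along the optical axis (not along the pixel's ray), 0 where there is no reading.
- r.camera_model(name): a dict with "intrinsics" (3x3 intrinsics, pixels), "R" (3x3) and "t" (3): a world point X has camera coordinates R X + t. Camera axes: x right, y down, z forward; pixel columns grow to the right and rows downward; lengths in m; the calibration is good to about 2 mm. A picture is of the moment at which its call begins: read the wrist's pose just before it. camera_model takes no time and is no camera call; for the wrist camera it gives the pose at the moment of the call.
A pose or a line that the arm cannot do raises r.PlanningError and nothing moves.
- r.close_job(): hands the job in, once; it reports no verdict.
Readings, each from a call of its own:
- r.current_t(): time.
- r.current_joints(): joint angles.
- r.current_joint_vel(): joint speeds.
- r.current_tau(): joint torques, N m.
- r.current_ee_pos(): TCP position.
- r.current_tool_rot(): TCP orientation.
- r.current_force(): force on the tool from outside, world axes, zero at the start.
- r.current_moment(): the same for the moment, N m.
- r.current_gripper_width(): finger opening in m.
Only numpy, scipy, OpenCV 4.12 (cv2) and the standard library are available. Lean on these libraries where they do the work, as an engineer would, in place of code of your own. Each camera call takes 0.05 s, during which the arm holds its last target. There are 200 camera calls.

## Task

Check that the closed mould is ready and lock it: take the gauge from its stand and put its blade upright into the mould's slot next to the bail handle, down to the lower edge of the black band (30 mm), hold it there for a second, do the same in the slot at the other end, and stand the gauge back in its stand, pushed fully home. Only then push every R-clip lying on the cart straight through the cross hole of a guide pin, one clip to a pin and any pin you like, until its bow springs over the pin, and let go; leave everything else on the cart where it is.

Things in the scene. Friction and masses are not known exactly. Their poses are not given: they have to be found in the camera images.
- mould: Closed aluminium mould, block 160 (x) x 400 (y) x 70 mm tall, fixed, with a bail handle reaching 40 mm out on its +y end. Origin: centre of the underside, on the cart. In its top: two gauge slots, 165 mm either side of the middle along y; between them four steel guide pins in a row along y, 70 mm apart, 22 mm thick (28 mm collar 4 mm high at the foot), tops 39 mm above the mould.
- slot_a (a point): Centre of the mouth of the gauge slot next to the bail handle, on the mould's top face (70 mm above the cart). Axes as the mould. The slot is 24 mm long (x), 6.5 mm wide (y), 55 mm deep, its mouth chamfered 2 mm.
- slot_b (a point): The same for the other gauge slot, at the end without a handle.
- stand_slot (a point): Centre of the slot mouth of the gauge stand, on its top, 70 mm above the cart; the stand is a fixed grey block, 60 x 60 x 70 mm tall, that keeps the gauge upright. Slot 26 mm long (x), 8 mm wide (y), 69 mm deep, chamfered 3 mm. Axes as the stand.
- gauge: Loose gap gauge, about 80 g, upright in the stand: steel blade 20 (x) x 4 (y) x 65 mm long under a black handle block 30 (x) x 16 (y) x 40 mm tall (65 to 105 mm above the tip). Origin: the blade's tip, z up to the handle. Black band round the blade 30 to 36 mm above the tip; its lower edge is the depth mark. In the stand the handle rests on the stand's top (tip 65 mm below the mouth).
- pin1 (a point): Centre of the cross hole of guide pin 1 (nearest the bail handle); x along the hole, axes as the mould. The hole goes straight through, 8.5 mm wide and 8 mm high, its centre 27 mm above the mould's top (97 mm above the cart).
- pin2 (a point): Centre of the cross hole of guide pin 2 (second from the bail handle); x along the hole, axes as the mould. The hole goes straight through, 8.5 mm wide and 8 mm high, its centre 27 mm above the mould's top (97 mm above the cart).
- pin3 (a point): Centre of the cross hole of guide pin 3 (third from the bail handle); x along the hole, axes as the mould. The hole goes straight through, 8.5 mm wide and 8 mm high, its centre 27 mm above the mould's top (97 mm above the cart).
- pin4 (a point): Centre of the cross hole of guide pin 4 (farthest from the bail handle); x along the hole, axes as the mould. The hole goes straight through, 8.5 mm wide and 8 mm high, its centre 27 mm above the mould's top (97 mm above the cart).
- clip1: R-clip (may be absent), 6 mm steel wire, 70 g, flat on the cart, leg away from the robot. Eye: flat-sided loop with black core, 30 (x) x 20 (y) x 10 mm tall, to grip across y. Origin: centre of the eye's underside; x along the straight leg, whose axis lies at y = 0, 5 mm above the underside, and whose round tip is 93 mm from the origin. The sprung bow lies on +y, up to 22 mm out.
- clip1_seat (a point): Point on the axis of the clip's leg, 38 mm ahead of the clip's origin, that lies at the middle of the pin's cross hole when the clip is home. Axes as the clip.
- clip1_bow (a joint): Opening of the clip's bow, rad: 0 at rest, about 0.14 while its pinch (53 mm ahead of the origin; the tail then flares out to 83 mm) rides over a pin, near 0 again once it has sprung over, the pin then within a few mm of the seat. Pushing it over takes about 8 to 18 N along the leg.
- clip2: R-clip (may be absent), 6 mm steel wire, 70 g, flat on the cart, leg away from the robot. Eye: flat-sided loop with black core, 30 (x) x 20 (y) x 10 mm tall, to grip across y. Origin: centre of the eye's underside; x along the straight leg, whose axis lies at y = 0, 5 mm above the underside, and whose round tip is 93 mm from the origin. The sprung bow lies on +y, up to 22 mm out.
- clip2_seat (a point): Point on the axis of the clip's leg, 38 mm ahead of the clip's origin, that lies at the middle of the pin's cross hole when the clip is home. Axes as the clip.
- clip2_bow (a joint): Opening of the clip's bow, rad: 0 at rest, about 0.14 while its pinch (53 mm ahead of the origin; the tail then flares out to 83 mm) rides over a pin, near 0 again once it has sprung over, the pin then within a few mm of the seat. Pushing it over takes about 8 to 18 N along the leg.
- clip3: R-clip (may be absent), 6 mm steel wire, 70 g, flat on the cart, leg away from the robot. Eye: flat-sided loop with black core, 30 (x) x 20 (y) x 10 mm tall, to grip across y. Origin: centre of the eye's underside; x along the straight leg, whose axis lies at y = 0, 5 mm above the underside, and whose round tip is 93 mm from the origin. The sprung bow lies on +y, up to 22 mm out.
- clip3_seat (a point): Point on the axis of the clip's leg, 38 mm ahead of the clip's origin, that lies at the middle of the pin's cross hole when the clip is home. Axes as the clip.
- clip3_bow (a joint): Opening of the clip's bow, rad: 0 at rest, about 0.14 while its pinch (53 mm ahead of the origin; the tail then flares out to 83 mm) rides over a pin, near 0 again once it has sprung over, the pin then within a few mm of the seat. Pushing it over takes about 8 to 18 N along the leg.
- clip4: R-clip (may be absent), 6 mm steel wire, 70 g, flat on the cart, leg away from the robot. Eye: flat-sided loop with black core, 30 (x) x 20 (y) x 10 mm tall, to grip across y. Origin: centre of the eye's underside; x along the straight leg, whose axis lies at y = 0, 5 mm above the underside, and whose round tip is 93 mm from the origin. The sprung bow lies on +y, up to 22 mm out.
- clip4_seat (a point): Point on the axis of the clip's leg, 38 mm ahead of the clip's origin, that lies at the middle of the pin's cross hole when the clip is home. Axes as the clip.
- clip4_bow (a joint): Opening of the clip's bow, rad: 0 at rest, about 0.14 while its pinch (53 mm ahead of the origin; the tail then flares out to 83 mm) rides over a pin, near 0 again once it has sprung over, the pin then within a few mm of the seat. Pushing it over takes about 8 to 18 N along the leg.
- insert: Bystander: an aluminium mould insert, 50 x 35 x 30 mm with a boss on top. Origin: centre of its underside.
- spare: Bystander: a plain steel dowel, 22 mm across and 60 mm tall, standing. Origin: centre of its underside.
- tape: Bystander: a roll of tape, 90 mm across, 25 mm tall, lying flat. Origin: centre of its underside.
There are look-alikes about, which are no part of the job. Leave any blue or yellow look-alike of the gauge alone.

How it is judged:
By the outcome, as a careful person would: the job done as asked, in the order asked, and still so for the second after the job is handed in, with the robot touching nothing.
Of clip1, clip2, clip3, clip4 only 3 to 4 are there at a start; the rules pass over those that are not, and their reading is None.
At some moment in a run one of clip1, clip2, clip3, clip4 may be knocked a few centimetres aside while the robot is not near it.
It also fails if it takes over 210 s, if anything falls off the work surface, if the arm or the gripper's body presses on something with over 40 N, if the wrist force passes 120 N, or if a joint passes its speed limit or range.

## Working session

There is one attempt and no reset: what is moved stays moved. The work goes in short steps, each a Python script; the robot and the scene stay as the last script left them, time stands still between calls to the robot, and variables do not carry over. Pictures are saved under pics/ and viewed, about 12 in all and at most 16, crops included, and the job is handed in when it is done.

```bash
mkdir -p pics; ls
python3 - <<'E'
from rig import r
import cv2,numpy as np
for n in("top","side"):
    p,d=r.capture(n); cv2.imwrite(f"pics/{n}0.png",p[:,:,::-1]); np.save(f"{n}0.npy",d)
    m=r.camera_model(n); print(n,m["intrinsics"].tolist(),m["R"].round(4).tolist(),m["t"])
print(r.current_t(),r.current_ee_pos(),r.current_tool_rot())
m=r.camera_model("wrist");print(m)
E
```

```text
pics
top [[429.28286644100206, 0.0, 287.6558357438295], [0.0, 429.28286644100206, 210.0603144855475], [0.0, 0.0, 1.0]] [[-0.0082, -0.9997, -0.023], [-0.9986, 0.0094, -0.0518], [0.052, 0.0226, -0.9984]] [-0.06608042  0.54556923  1.20843845]
side [[520.118742273889, 0.0, 280.3244498680776], [0.0, 520.118742273889, 206.4779854893573], [0.0, 0.0, 1.0]] [[0.9984, -0.0553, 0.0091], [-0.0229, -0.5507, -0.8344], [0.0512, 0.8328, -0.5511]] [-0.56770514  0.03103019  1.39681733]
0.1 [ 0.21748    -0.58547365  0.23850205] [ 1.79999768e+02  9.31610235e-02 -6.96180098e+01]
{'intrinsics': array([[291.29767943,   0.        , 279.49052773],
       [  0.        , 291.29767943, 206.25138831],
       [  0.        ,   0.        ,   1.        ]]), 'R': array([[ 0.34902688, -0.93711123, -0.00166846],
       [-0.90529582, -0.33763616,  0.2577621 ],
       [-0.24211509, -0.08845546, -0.96620697]]), 't': array([-0.62394728, -0.03428053,  0.37840728])}
```

View pics/top0.png

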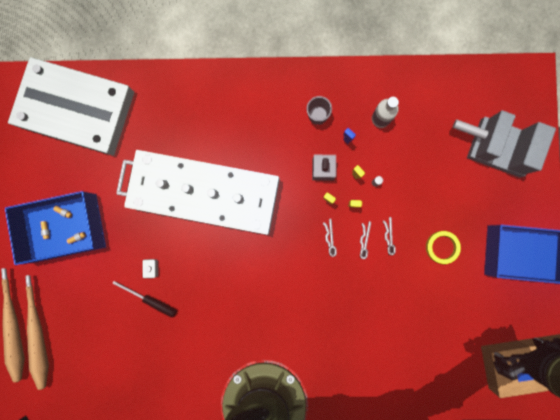

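View pics/side0.png

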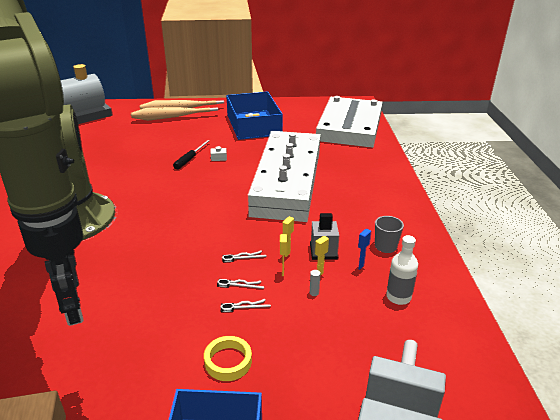

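The stand with the black-handled gauge is at top-view (325,166). The look-alikes are yellow at (359,172), (330,198) and (355,204), and blue at (349,135). The dowel is at (378,181). Three clips lie at (332,250), (364,252) and (390,248). The mould's handle end is on the left at (125,178), with pins at x≈162–238. I'll move in with the wrist camera next.

```bash
cat > h.py <<'E'
from rig import r
import cv2,numpy as np
def save(n,p): cv2.imwrite(f"pics/{n}.png",p[:,:,::-1])
def w(m,u,v,z):
    "pixel -> world point on plane z"
    K,R,t=m["intrinsics"],np.asarray(m["R"]),np.asarray(m["t"])
    c=-R.T@t; ray=R.T@np.linalg.inv(K)@np.array([u,v,1.]); return c+ray*(z-c[2])/ray[2]
def proj(m,X):
    q=m["intrinsics"]@(np.asarray(m["R"])@np.asarray(X,float)+m["t"]); return q[:2]/q[2]
E
python3 - <<'E'
from h import *
m=r.camera_model("top")
for n,u,v,z in [("stand",325,160,.11),("slotA",142,181,.07),("slotB",262,203,.07),("p1",162.5,184,.109),("p4",238.5,199,.109),("c1",332.5,252,.01),("c1tip",328,220,.01),("c2",364,253,.01),("c2tip",367,223,.01),("c3",390.5,250,.01),("c3tip",389,218,.01),("yel",359,172,.1),("yel2",330,198,.1),("yel3",355,204,.1),("blue",349,135,.1),("dowel",378,181,.06)]:
    print(n,w(m,u,v,z)[:2].round(3))
mw=r.camera_model("wrist"); c=-mw["R"].T@mw["t"]; 
from scipy.spatial.transform import Rotation as Ro
T=Ro.from_euler("xyz",r.current_tool_rot(),degrees=True).as_matrix()
print("cam in tool",T.T@(c-r.current_ee_pos()), "axes",(T.T@mw["R"].T).round(3))
E
```

```text
stand [ 0.671 -0.172]
slotA [0.626 0.327]
slotB [ 0.562 -0.003]
p1 [0.612 0.258]
p4 [0.57  0.056]
c1 [ 0.425 -0.197]
c1tip [ 0.516 -0.185]
c2 [ 0.422 -0.286]
c2tip [ 0.506 -0.296]
c3 [ 0.429 -0.36 ]
c3tip [ 0.52  -0.358]
yel [ 0.64  -0.263]
yel2 [ 0.571 -0.185]
yel3 [ 0.555 -0.251]
blue [ 0.739 -0.238]
dowel [ 0.62 -0.32]
cam in tool [-0.00026133 -0.0649596  -0.13491291] axes [[ 1.     0.001  0.   ]
 [-0.001  0.966  0.258]
 [ 0.    -0.258  0.966]]
```

```bash
cat >> h.py <<'E'
def down(yaw): return [180,0,yaw]
def shot(n,p,yaw):
    r.reach(p,down(yaw)); r.pause(.3); m=r.camera_model("wrist"); pic,d=r.capture("wrist")
    save(n,pic); np.savez(f"{n}.npz",pic=pic,d=d,K=m["intrinsics"],R=m["R"],t=m["t"]); return m
def load(n):
    z=np.load(f"{n}.npz"); return dict(intrinsics=z["K"],R=z["R"],t=z["t"]),z["pic"],z["d"]
E
python3 - <<'E'
from h import *
for y in(-90,90):
  for p,a in(([.671,-.172,.1],0),([.626,.327,.13],-11),([.562,-.003,.13],-11),([.57,.25,.1],-11),([.53,.06,.1],-11),([.425,-.197,.03],7),([.43,-.36,.03],0)):
    q=r.ik(p,down(y+a)); print(y,p,None if q is None else np.round(q))
t=r.current_t()
r.move_gripper(.05,40)
shot("clips",[.45,-.28,.25],-90)
shot("gauge",[.671,-.172,.26],-90)
shot("slotb",[.562,-.003,.2],-101)
shot("slota",[.626,.327,.2],-101)
print(r.current_t()-t)
ims=[cv2.imread(f"pics/{n}.png") for n in("clips","gauge","slotb","slota")]
for i in ims: print(i.shape)
a=np.vstack([np.hstack(ims[:2]),np.hstack(ims[2:])]); cv2.imwrite("pics/m1.png",cv2.resize(a,(800,600),interpolation=cv2.INTER_AREA))
E
```

```text
-90 [0.671, -0.172, 0.1] [ 20.  42. -14.  84.  11.  55. -87.]
-90 [0.626, 0.327, 0.13] [ -13.   44.  -32.   80.   24.   63. -150.]
-90 [0.562, -0.003, 0.13] [  10.   30.  -19.  104.   13.   48. -116.]
-90 [0.57, 0.25, 0.1] [ -10.   38.  -26.   96.   21.   51. -146.]
-90 [0.53, 0.06, 0.1] [   5.   31.  -22.  110.   17.   42. -127.]
-90 [0.425, -0.197, 0.03] [ 30.  33. -12. 123.  15.  25. -77.]
-90 [0.43, -0.36, 0.03] [ 43.  38.  -8. 109.   9.  33. -61.]
90 [0.671, -0.172, 0.1] [ 38.  50. -52.  84.  41.  66.  70.]
90 [0.626, 0.327, 0.13] [ -1.  53. -63.  80.  47.  75.  14.]
90 [0.562, -0.003, 0.13] [ 32.  40. -57. 104.  39.  59.  38.]
90 [0.57, 0.25, 0.1] [  4.  46. -55.  96.  42.  61.  15.]
90 [0.53, 0.06, 0.1] [ 24.  39. -54. 110.  40.  52.  30.]
90 [0.425, -0.197, 0.03] [ 49.  38. -42. 123.  45.  36.  72.]
90 [0.43, -0.36, 0.03] [ 65.  44. -45. 109.  44.  46.  85.]
6.358300000000001
(420, 560, 3)
(420, 560, 3)
(420, 560, 3)
(420, 560, 3)
```

View pics/m1.png

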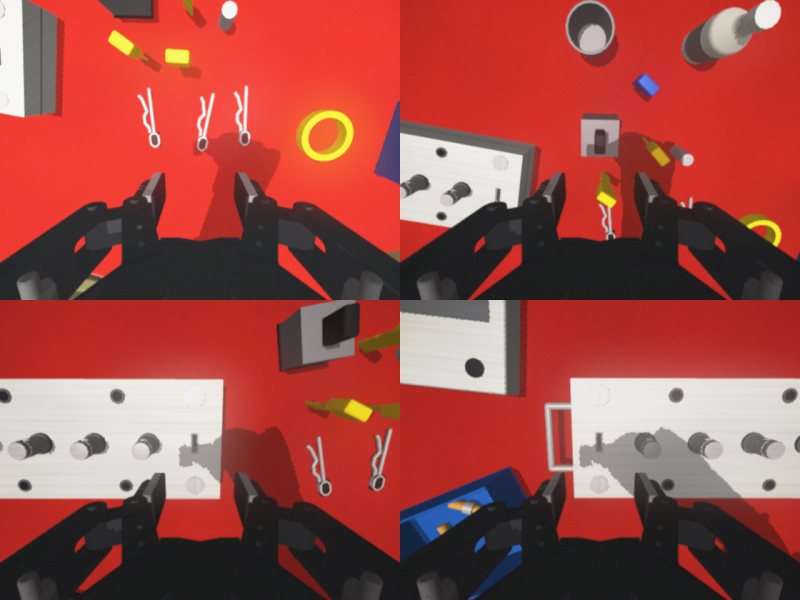

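Wrist tiles (half scale): three clips with eyes at (154,140), (202,144) and (244,138), with the bow on the +y (left) side. The black-handled gauge in its grey stand is at (600,142). Slot B is at (195,440) and slot A at (599,440). Next is one close crop of each to check the gauge choice and measure.

Run:
```python
from h import *
def crop(n,u,v,wd,ht):
    m,p,d=load(n); c=p[v-ht//2:v+ht//2,u-wd//2:u+wd//2]; return cv2.resize(c,(400,300),interpolation=cv2.INTER_CUBIC)
t=[crop("gauge",280,195,80,60),crop("slotb",273,196,40,30),crop("slota",279,196,40,30),crop("clips",280,180,200,150)]
save("m2",np.vstack([np.hstack(t[:2]),np.hstack(t[2:])]))
m,p,d=load("gauge");print(d[150:240:6,280].round(3))
```

```text
[0.389 0.391 0.379 0.325 0.326 0.329 0.299 0.291 0.294 0.294 0.296 0.34
 0.416 0.418 0.419]
```

View pics/m2.png

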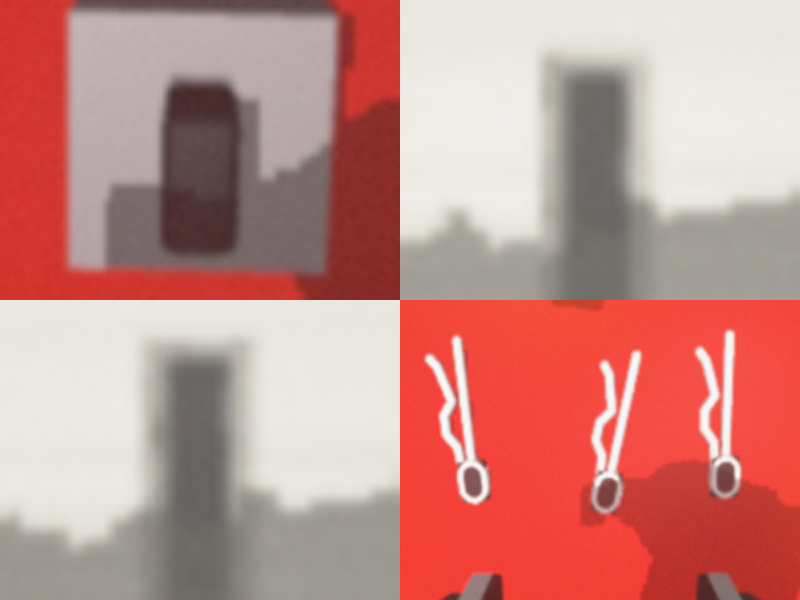

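The close crop confirms a black-handled gauge in the grey stand, with the handle's top face centred near wrist pixel (280,202). Slot centrelines are u≈272.1 (B) and u≈278.9 (A). Clip eyes are at (216.5,196), (283.5,201) and (342.5,193), with leg tips at (208,124), (298.5,131.5) and (345,121.5).

Run:
```python
from h import *
m,p,d=load("gauge"); print("gauge",w(m,279.9,202,.11), "stand corners",[w(m,u,v,.07)[:2].round(4) for u,v in((253.6,167),(307,167.8),(253.4,218.8),(305,219.5))])
# slot centre: fit edges of each slot in the pictures, on rows inside the slot
for n,u0 in(("slotb",272),("slota",279)):
    m,p,d=load(n); g=p.mean(2)
    us=[]
    for v in range(190,208):
        row=cv2.GaussianBlur(g[v:v+1,u0-12:u0+13].astype(np.float32),(5,1),0)[0]; x=np.arange(u0-12,u0+13)
        gr=np.gradient(row); us.append((x[2:12][gr[2:12].argmin()]+x[12:-2][gr[12:-2].argmax()])/2)
    col=g[178:228,u0-1:u0+2].mean(1).round(); print(n,np.median(us),col.astype(int).tolist())
    print([w(m,u0,v,.07)[:2].round(4).tolist() for v in(188,200,212)])
m,p,d=load("clips")
for n,e,t in(("c1",(216.5,196),(208,124)),("c2",(283.5,201),(298.5,131.5)),("c3",(342.5,193),(345,121.5))):
    a,b=w(m,*e,.009),w(m,*t,.005); v=b-a; print(n,a[:2].round(4),b[:2].round(4),"yaw",np.degrees(np.arctan2(v[1],v[0])).round(1),"len",np.hypot(*v[:2]).round(4))
# pins: blob of tops on the white mould by depth
for n in("slotb","slota"):
    m,p,d=load(n); K,R,t=m["intrinsics"],m["R"],m["t"]
    v,u=np.mgrid[0:420,0:560]; P=(np.stack([(u-K[0,2])/K[0,0]*d,(v-K[1,2])/K[1,1]*d,d],-1)-t)@R
    M=((P[...,2]>.104)&(P[...,2]<.114)&(v<245)).astype(np.uint8)
    c,l,s,ce=cv2.connectedComponentsWithStats(M)
    for i in range(1,c):
        if s[i,4]>60: q=P[l==i]; print(n,s[i,:5],((q.min(0)+q.max(0))/2).round(4))
    top=P[...,2][(abs(P[...,2]-.07)<.01)&(v<230)]; print("mould top z",np.median(top))
```

```text
gauge [ 0.6635972  -0.17350666  0.11      ] stand corners [array([ 0.6939, -0.1442]), array([ 0.6929, -0.2039]), array([ 0.6333, -0.1426]), array([ 0.6324, -0.2029])]
slotb 272.0 [230, 230, 230, 230, 231, 230, 229, 224, 209, 177, 134, 110, 107, 106, 106, 106, 106, 106, 105, 105, 105, 105, 104, 104, 104, 104, 108, 110, 111, 111, 111, 110, 110, 112, 121, 134, 140, 146, 152, 154, 154, 154, 155, 156, 155, 154, 154, 158, 166, 190]
[[0.5754, 0.0008], [0.5642, 0.003], [0.5528, 0.0053]]
slota 278.0 [231, 231, 231, 230, 230, 228, 220, 193, 154, 117, 104, 105, 106, 105, 105, 104, 103, 102, 102, 101, 100, 101, 101, 101, 101, 103, 105, 107, 107, 106, 104, 105, 108, 120, 131, 137, 144, 148, 148, 149, 149, 150, 150, 149, 149, 148, 149, 149, 150, 152]
[[0.638, 0.3242], [0.6268, 0.3264], [0.6153, 0.3286]]
c1 [ 0.4283 -0.1971] [ 0.5201 -0.1907] yaw 4.0 len 0.092
c2 [ 0.4215 -0.2857] [ 0.5109 -0.3044] yaw -11.8 len 0.0913
c3 [ 0.4323 -0.3635] [ 0.523  -0.3625] yaw 0.7 len 0.0907
slotb [ 474    4   30   52 1279] [ 0.6633 -0.1725  0.1084]
slotb [481 139  41  32 651] [ 0.5738 -0.1824  0.1057]
slotb [ 11 198  32  27 640] [0.6022 0.1989 0.1076]
slotb [ 97 198  30  27 600] [0.5887 0.1301 0.1076]
slotb [184 198  28  27 570] [0.5754 0.0614 0.1075]
mould top z 0.07042051938799475
slota [338 197  28  27 558] [0.6162 0.2681 0.1076]
slota [423 197  30  27 596] [0.6027 0.1997 0.1074]
slota [508 197  31  27 633] [0.5893 0.1311 0.1075]
mould top z 0.07034562800917417
```

```bash
cat >> h.py <<'E'
MY=-11.17; ex=np.array([np.cos(np.radians(MY)),np.sin(np.radians(MY)),0]); ey=np.array([-ex[1],ex[0],0])
C=np.array([.5958,.1648,0])
SA,SB=C+.165*ey,C-.165*ey
pin=lambda i:C+(105-70*(i-1))/1000*ey
G=np.array([.6634,-.1735,0]); GT=.081  # TCP above the tip
def at(p,z): return [p[0],p[1],z]
def st(s=""): print(s,round(r.current_t(),1),np.round(r.current_ee_pos(),4),"F",np.round(r.current_force(),1),"M",np.round(r.current_moment(),2),"w",round(r.current_gripper_width(),4))
E
python3 - <<'E'
from h import *
r.move_linear(at(SA,.25)); r.reach(at(G,.2),down(-91.2)); r.pause(.2)
r.move_gripper(.05); st("above"); f0=r.current_force()
print(r.move_linear(at(G,.086),vel=.08,contact_N=8)); st("down")
r.move_gripper(0,50); r.pause(.2); st("grip")
r.move_linear(at(G,.2),vel=.08); r.pause(.2); st("up")
r.reach(at(SA,.25),down(-90+MY)); r.move_linear(at(SA,.07+.012+GT),vel=.08); r.pause(.3); st("A")
m=r.camera_model("wrist"); p,d=r.capture("wrist"); np.savez("preA.npz",pic=p,d=d,K=m["intrinsics"],R=m["R"],t=m["t"])
save("preA",cv2.resize(p[150:300,180:380],(800,600),interpolation=cv2.INTER_CUBIC))
E
```

```text
above 9.2 [ 0.6635 -0.1732  0.2   ] F [ 1.6  0.8 -0.9] M [ 0.02  0.   -0.01] w 0.0496
False
down 10.8 [ 0.6637 -0.1736  0.0866] F [ 0.5 -1.4 -0.2] M [-0.03  0.02 -0.02] w 0.0499
grip 11.4 [ 0.6636 -0.1735  0.0864] F [-0.7 -0.4  3.5] M [0.03 0.13 0.01] w 0.0153
up 13.1 [ 0.6633 -0.1734  0.1996] F [ 0.6 -0.5 -0.4] M [-0.02 -0.02 -0.01] w 0.0153
A 16.5 [0.6279 0.3267 0.1633] F [-1.1  0.  -0.4] M [ 0.06  0.03 -0.01] w 0.0152
```

View pics/preA.png

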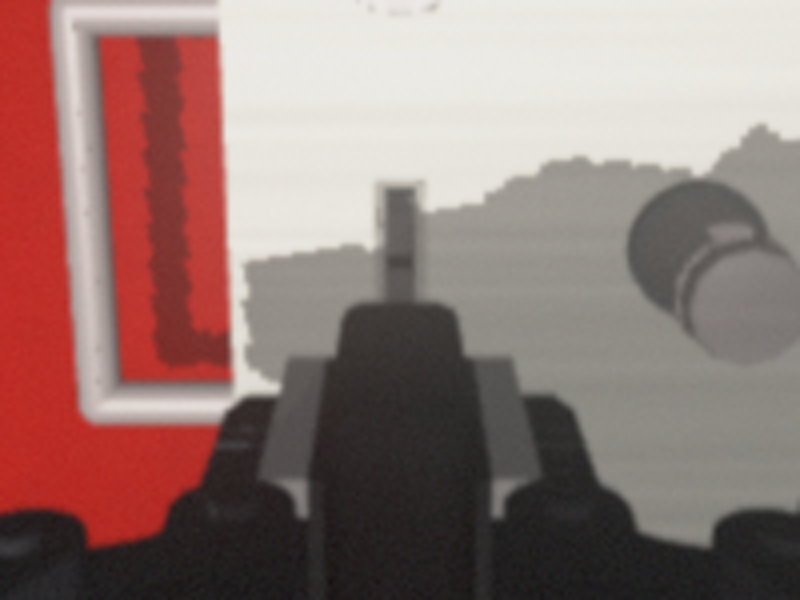

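The blade (x≈401, y 265–300 in the crop) lies on the slot's centreline (x≈401), so I'll insert with a contact guard.

```bash
cat >> h.py <<'E'
def ins(S,z,contact=8):
    f0=r.current_force(); hit=r.move_linear(at(S,z),vel=.03,contact_N=contact); r.pause(.2); st(f"hit={hit}"); return hit
E
python3 - <<'E'
from h import *
if not ins(SA,.07-.030+GT):
    r.pause(1.3); st("held A")
    p,d=r.capture("wrist"); save("inA",cv2.resize(p[150:300,180:380],(800,600),interpolation=cv2.INTER_CUBIC))
    p,d=r.capture("side"); save("inAs",p)
E
```

```text
hit=False 18.3 [0.6278 0.3267 0.1212] F [ 0.3  0.  -0.7] M [-0.01  0.06 -0.  ] w 0.0153
held A 19.6 [0.6277 0.3266 0.121 ] F [ 0.  -0.  -1.2] M [ 0.07 -0.04  0.  ] w 0.015
```

View pics/inA.png

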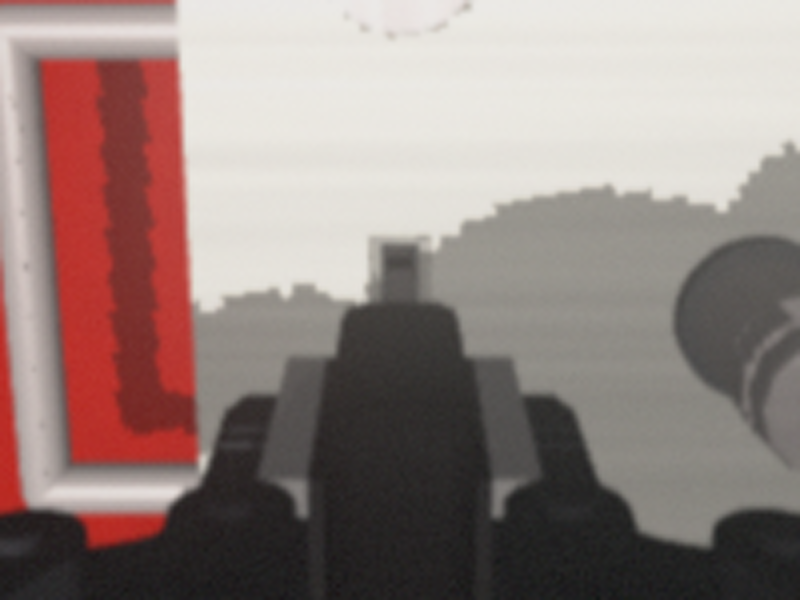

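The blade is in slot A at (400,270). The 34.6 mm lift from its seated height gives a depth of about 30.4 mm, with no side force. Next are slot B and the return to the stand.

Run:
```python
from h import *
r.move_linear(at(SA,.25),vel=.1); r.move_linear(at(SB,.25),vel=.2); r.move_linear(at(SB,.07+.008+GT),vel=.1); r.pause(.3); st("preB")
if not ins(SB,.1207):
    r.pause(1.3); st("held B"); p,d=r.capture("wrist"); save("inB",p)
    r.move_linear(at(SB,.25),vel=.1)
    r.reach(at(G,.21),down(-91.2)); r.move_linear(at(G,.165),vel=.1); r.pause(.3); st("preS")
    if not ins(G,.090):
        h=r.move_linear(at(G,.080),vel=.015,contact_N=12); st(f"home {h}")
```

```text
preB 24.3 [0.564  0.0029 0.1594] F [ 0.4  0.5 -1. ] M [-0.   -0.04  0.04] w 0.0155
hit=False 25.9 [0.5639 0.0029 0.1208] F [ 0.1 -0.  -0.5] M [ 0.05 -0.08 -0.05] w 0.0153
held B 27.2 [0.5638 0.0029 0.1207] F [ 0.3  0.  -0.1] M [-0.    0.03 -0.01] w 0.0153
preS 30.5 [ 0.6636 -0.1736  0.1656] F [-0.3  0.3 -0.5] M [-0.05  0.01  0.03] w 0.0155
hit=False 33.3 [ 0.6634 -0.1735  0.09  ] F [-0.6 -0.2 -0.7] M [-0.04  0.02 -0.06] w 0.0154
home True 33.7 [ 0.6635 -0.1736  0.0864] F [-0.8  0.8  5.1] M [-0.    0.21 -0.01] w 0.0152
```

Run:
```python
from h import *
r.move_gripper(.045,50); r.pause(.2); r.move_linear(at(G,.22),vel=.1)
r.pause(.2); p,d=r.capture("wrist"); a=cv2.resize(p[140:260,200:360],(400,300))
m=shot("clips2",[.45,-.28,.2],-90); _,p,d=load("clips2")
b=cv2.resize(p[80:260,160:400],(800,600),interpolation=cv2.INTER_CUBIC); b[:150,:200]=cv2.resize(a,(200,150)); save("m3",b); st()
```

```text
37.4 [ 0.4507 -0.2795  0.1998] F [-0.4  0.8 -0.4] M [0.02 0.03 0.04] w 0.045
```

View pics/m3.png

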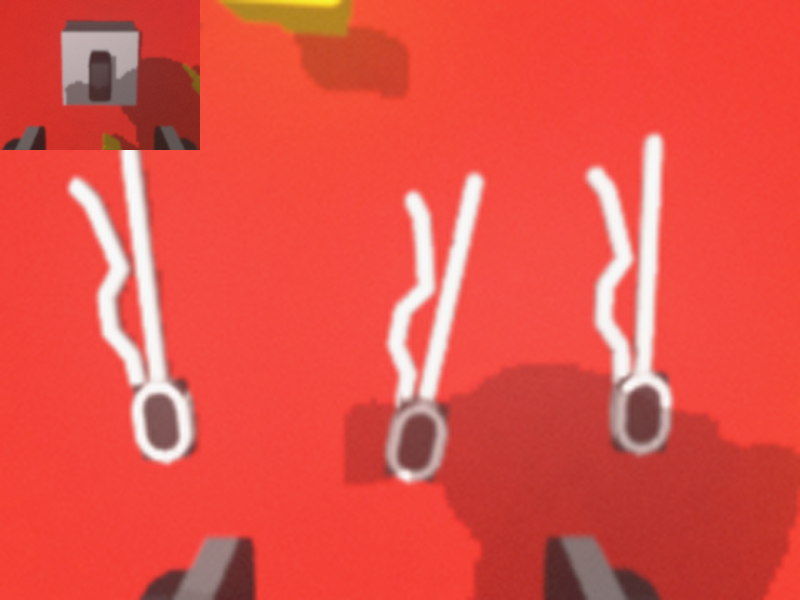

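The gauge stands in its stand (inset). The clips haven't moved: eyes at (162,421), (416,441) and (640,413) in the 3.33× crop, leg tips at (128,145), (475,182) and (653,142). I'll pick clip 1 for pin 4 and look again before inserting it.

```bash
cat >> h.py <<'E'
def clip(m,e,b,t):
    E,B,T=w(m,*e,.010),w(m,*b,.007),w(m,*t,.007); v=T-B; return E,np.degrees(np.arctan2(v[1],v[0])),np.hypot(*(T-E)[:2])
TZ=.010   # TCP height when gripping an eye lying on the cart (leg axis 5 mm below the TCP)
def pick(E,yaw):
    r.move_gripper(.05,100); r.reach(at(E,.12),down(-90+yaw)); r.move_linear(at(E,.05),vel=.15)
    print("hit",r.move_linear(at(E,TZ),vel=.05,contact_N=8)); r.pause(.2); st("down"); r.move_gripper(0,100); r.pause(.2); st("grip")
    r.move_linear(at(E,.2),vel=.12); st("up")
def pre(i,n,zc=.097,back=.112):
    P=pin(i)-back*ex; r.reach(at(P,.2),down(-90+MY)); r.move_linear(at(P,zc+TZ-.005),vel=.12); r.pause(.3); st("pre")
    m=r.camera_model("wrist"); p,d=r.capture("wrist"); np.savez(n+".npz",pic=p,d=d,K=m["intrinsics"],R=m["R"],t=m["t"])
    s,_=r.capture("side"); np.savez(n+"s.npz",pic=s)
    return m,p,s
E
python3 - <<'E'
from h import *
m,_,_=load("clips2"); f=lambda x,y:(160+(x+.5)/3.3333-.5,80+(y+.5)/3.3333-.5)
cs=[clip(m,f(*a),f(*b),f(*c)) for a,b,c in(((162,421),(157,378),(128,145)),((416,441),(428,398),(475,182)),((640,413),(643,375),(653,142)))]
for c in cs: print(c[0].round(4),c[1].round(1),c[2].round(4))
E,y,_=cs[0]; pick(E,y)
m,p,s=pre(4,"pre4")
a=cv2.resize(p[100:250,180:380],(800,600),interpolation=cv2.INTER_CUBIC)
u,v=proj(r.camera_model("side"),pin(4)+[0,0,.097]).astype(int); print(u,v)
a[:240,:320]=cv2.resize(s[v-30:v+30,u-50:u+30],(320,240),interpolation=cv2.INTER_CUBIC); save("pre4",a)
E
```

```text
[ 0.4293 -0.197   0.01  ] 3.4 0.0921
[ 0.4224 -0.285   0.01  ] -11.4 0.0895
[ 0.4326 -0.3622  0.01  ] 1.4 0.09
hit False
down 39.9 [ 0.4295 -0.1971  0.0103] F [ 0.4  0.2 -0.8] M [ 0.05 -0.    0.01] w 0.05
grip 40.5 [ 0.4294 -0.1971  0.0106] F [-1.5  1.   7.7] M [0.13 0.27 0.02] w 0.0164
up 42.2 [ 0.429  -0.1969  0.1994] F [ 0.2  0.1 -0.2] M [-0.    0.03  0.02] w 0.0169
pre 44.6 [0.4658 0.0835 0.1024] F [ 0.6  0.3 -1. ] M [ 0.03  0.03 -0.04] w 0.0166
281 171
```

View pics/pre4.png

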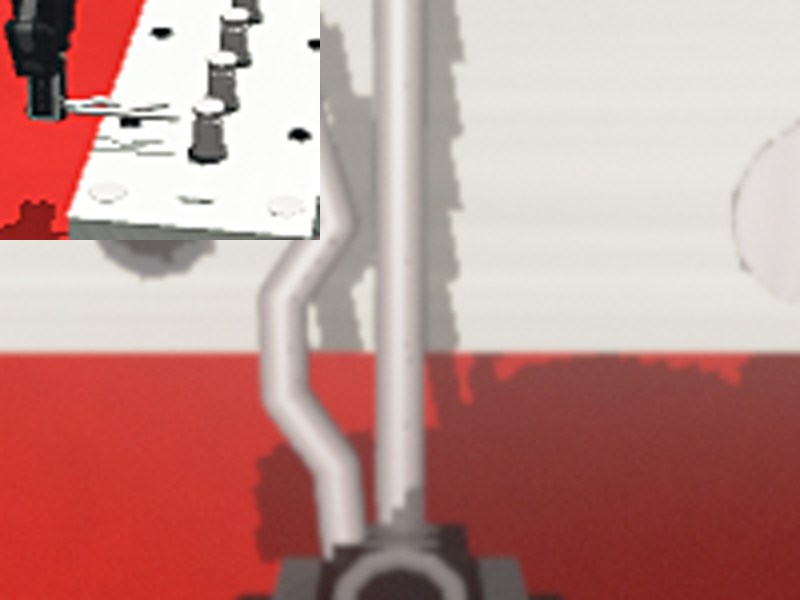

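```bash
cat >> h.py <<'E'
def leg(m,p,d,i,back=.112):
    "3D points of the leg's upper surface and of the pin, in the frame of pin i's hole (x along the hole)"
    K,R,t=m["intrinsics"],m["R"],m["t"]; v,u=np.mgrid[0:420,0:560]
    P=(np.stack([(u-K[0,2])/K[0,0]*d,(v-K[1,2])/K[1,1]*d,d],-1)-t)@R-(pin(i)+[0,0,.097])
    x,y,z=P@ex*1e3,P@ey*1e3,P[...,2]*1e3
    M=(abs(y)<6)&(abs(z)<8)&(x<-14)&(x>-back*1e3+20)
    for a in range(int(-back*1e3+20),-14,8):
        k=M&(x>=a)&(x<a+8)
        if k.sum()>4: print("x",a+4,"n",k.sum(),"y mid",((y[k].min()+y[k].max())/2).round(2),"ztop",np.percentile(z[k],85).round(2))
    k=(abs(x)<14)&(abs(y)<14)&(abs(z-12)<3); 
    if k.any(): print("pin top x",x[k].min().round(1),x[k].max().round(1),"y",y[k].min().round(1),y[k].max().round(1),"z",np.median(z[k]).round(2))
E
python3 - <<'E'
from h import *
m,p,d=load("pre4"); leg(m,p,d,4)
save("pre4b",cv2.resize(p[0:150,180:380],(800,600),interpolation=cv2.INTER_CUBIC))
E
```

```text
x -88 n 206 y mid 1.67 ztop 3.35
x -80 n 189 y mid 0.17 ztop 3.38
x -72 n 197 y mid 0.17 ztop 3.37
x -64 n 204 y mid 1.59 ztop 3.39
x -56 n 219 y mid 1.59 ztop 3.44
x -48 n 224 y mid 0.42 ztop 3.42
x -40 n 235 y mid 0.22 ztop 3.5
x -32 n 267 y mid 0.19 ztop 3.54
x -24 n 256 y mid 0.2 ztop 3.44
x -16 n 5 y mid -0.25 ztop 1.51
pin top x -11.5 1.5 y -10.6 10.9 z 12.15
```

View pics/pre4b.png

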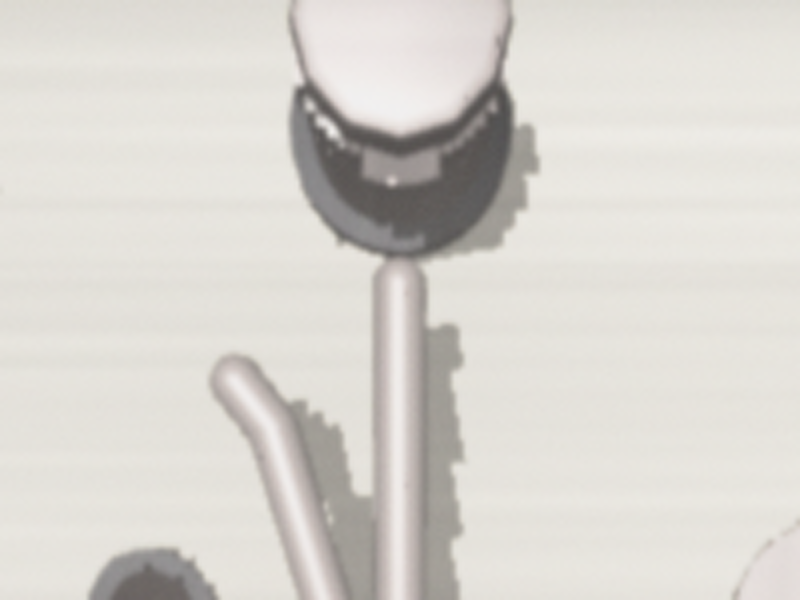

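The leg tip (400,270) lines up with the cross hole (400,165). Depth shows the leg level and within about 0.3 mm of the hole axis, so I'll push it in.

```bash
cat >> h.py <<'E'
def push(i,dy=0,dz=0):
    z=.097+TZ-.005+dz; P=lambda b:at(pin(i)-b*ex+dy*ey,z)
    h=r.move_linear(P(.062),vel=.05,contact_N=7); st(f"entered hit={h}")
    if h: return False
    h=r.move_linear(P(.038),vel=.03,contact_N=35); r.pause(.2); st(f"home hit={h}")
    return not h
def look(n,u0=180,v0=100):
    r.pause(.2); m=r.camera_model("wrist"); p,d=r.capture("wrist"); np.savez(n+".npz",pic=p,d=d,K=m["intrinsics"],R=m["R"],t=m["t"])
    return cv2.resize(p[v0:v0+150,u0:u0+200],(800,600),interpolation=cv2.INTER_CUBIC)
E
python3 - <<'E'
from h import *
if push(4):
    save("home4",look("home4"))
E
```

```text
entered hit=False 45.8 [0.5146 0.0741 0.1021] F [ 0.9  2.8 -2. ] M [0.54 0.04 0.17] w 0.0166
home hit=False 47.0 [0.538  0.0689 0.102 ] F [-0.7 -0.  -0.6] M [-0.04  0.02  0.03] w 0.0166
```

View pics/home4.png

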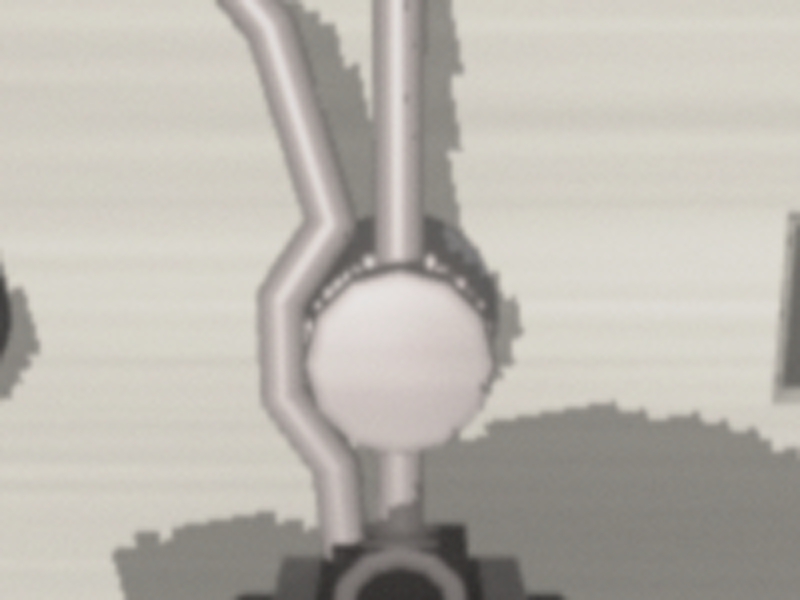

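Clip 1 is fully home: its bow has closed round pin 4's far side (pinch at (345,225)) with the leg straight through. Release it and re-view the remaining clips.

Run:
```python
from h import *
r.move_gripper(.042); r.pause(.2); st("rel"); p=r.current_ee_pos(); r.move_linear([p[0],p[1],.2],vel=.1)
r.move_gripper(.05); shot("clips3",[.45,-.28,.2],-90); _,p,d=load("clips3")
save("m4",cv2.resize(p[80:260,160:400],(800,600),interpolation=cv2.INTER_CUBIC)); st()
```

```text
rel 47.8 [0.5382 0.0692 0.102 ] F [ 1.1 -0.1  0.2] M [-0.   -0.02  0.  ] w 0.0418
 50.9 [ 0.4503 -0.2795  0.2   ] F [ 0.1 -0.2  0.1] M [ 0.01 -0.03 -0.01] w 0.0499
```

View pics/m4.png

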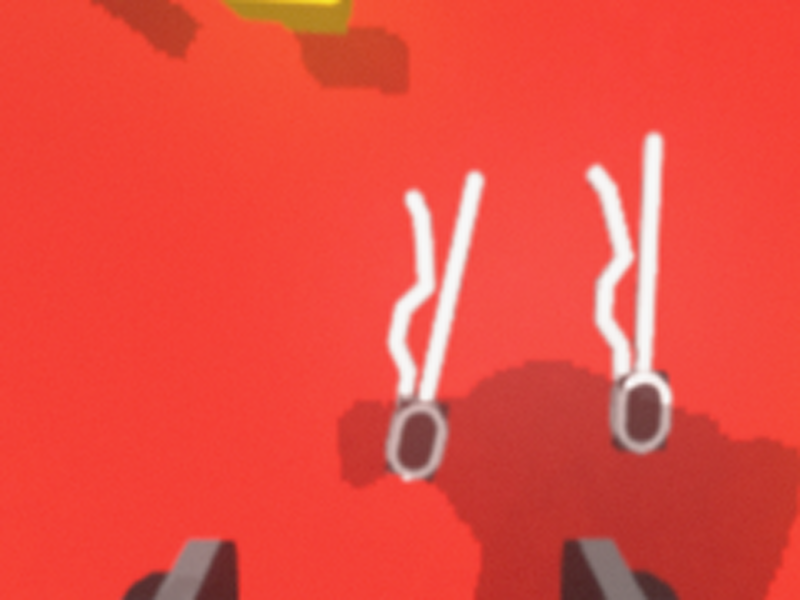

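Clips 2 and 3 haven't moved (eyes at (416,440) and (640,411)). Clip 2 goes to pin 3.

Run:
```python
from h import *
m,_,_=load("clips3"); f=lambda x,y:(160+(x+.5)/3.3333-.5,80+(y+.5)/3.3333-.5)
E,y,_=clip(m,f(416.5,440),f(428,396),f(475,180)); print(E.round(4),y.round(1)); pick(E,y)
m,p,s=pre(3,"pre3"); leg(m,p,load("pre3")[2],3)
```

```text
[ 0.4222 -0.2851  0.01  ] -11.4
hit False
down 53.3 [ 0.4224 -0.2852  0.0103] F [ 0.2  0.2 -0.7] M [-0.04 -0.02  0.01] w 0.05
grip 53.9 [ 0.4222 -0.2851  0.0106] F [-1.3  0.6  7. ] M [ 0.2   0.27 -0.04] w 0.0167
up 55.6 [ 0.4219 -0.2849  0.1994] F [-0.6 -0.2  0.2] M [-0.02  0.02  0.01] w 0.0164
pre 58.5 [0.4794 0.1522 0.1024] F [ 0.5 -0.8 -1.2] M [-0.03  0.01  0.01] w 0.0166
x -88 n 206 y mid 1.65 ztop 3.34
x -80 n 196 y mid -0.06 ztop 3.34
x -72 n 213 y mid -0.06 ztop 3.34
x -64 n 223 y mid 1.36 ztop 3.46
x -56 n 246 y mid 1.55 ztop 3.41
x -48 n 235 y mid -0.03 ztop 3.44
x -40 n 236 y mid -0.02 ztop 3.7
x -32 n 263 y mid -0.25 ztop 3.49
x -24 n 255 y mid -0.23 ztop 3.39
pin top x -11.3 1.3 y -10.6 11.0 z 12.18
```

Run:
```python
from h import *
if push(3,dy=.0003):
    a=look("home3")
    r.move_gripper(.042); r.pause(.2); st("rel"); p=r.current_ee_pos(); r.move_linear([p[0],p[1],.2],vel=.1)
    r.move_gripper(.05); shot("clips4",[.45,-.28,.2],-90); _,p,d=load("clips4")
    b=cv2.resize(p[80:260,160:400],(800,600),interpolation=cv2.INTER_CUBIC); b[:225,:300]=cv2.resize(a,(300,225)); save("m5",b)
```

```text
entered hit=False 59.8 [0.5283 0.1431 0.1021] F [-0.   2.  -0.9] M [0.6  0.04 0.12] w 0.0161
home hit=False 60.9 [0.5516 0.1378 0.102 ] F [-0.1  0.6  0.5] M [ 0.04  0.04 -0.01] w 0.0162
rel 61.7 [0.5518 0.1381 0.102 ] F [ 0.5  0.3 -0.1] M [ 0.    0.03 -0.  ] w 0.0421
```

View pics/m5.png

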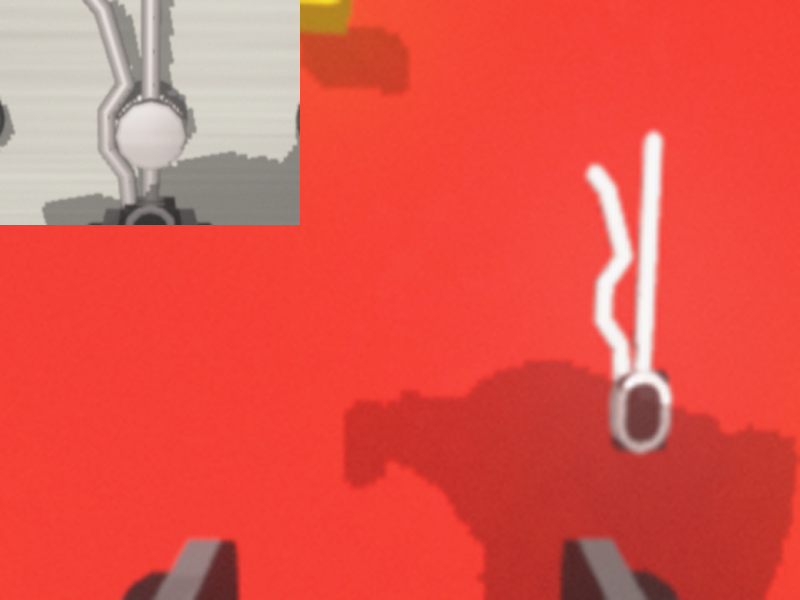

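Clip 2 is home on pin 3 (inset). Clip 3 hasn't moved (eye (640,411), tip (653,140)) and goes to pin 2.

Run:
```python
from h import *
m,_,_=load("clips4"); f=lambda x,y:(160+(x+.5)/3.3333-.5,80+(y+.5)/3.3333-.5)
E,y,_=clip(m,f(640,411.5),f(643.5,372),f(653,140)); print(E.round(4),y.round(1)); pick(E,y)
m,p,s=pre(2,"pre2"); leg(m,p,load("pre2")[2],2)
```

```text
[ 0.4325 -0.3623  0.01  ] 1.5
hit False
down 67.6 [ 0.4326 -0.3625  0.0103] F [ 0.2  0.8 -0. ] M [-0.   -0.01 -0.01] w 0.0498
grip 68.2 [ 0.4326 -0.3624  0.0106] F [-1.   0.9  5.6] M [ 0.14  0.29 -0.02] w 0.0165
up 69.9 [ 0.4322 -0.3621  0.1993] F [-0.2 -0.4 -0.3] M [ 0.03  0.04 -0.01] w 0.0162
pre 73.3 [0.4929 0.2209 0.1024] F [-0.1 -0.  -1. ] M [0.01 0.02 0.02] w 0.0162
x -88 n 209 y mid 1.68 ztop 3.27
x -80 n 205 y mid -0.06 ztop 3.31
x -72 n 213 y mid -0.05 ztop 3.36
x -64 n 221 y mid 1.39 ztop 3.38
x -56 n 246 y mid 1.38 ztop 3.28
x -48 n 234 y mid -0.02 ztop 3.4
x -40 n 245 y mid -0.24 ztop 3.41
x -32 n 272 y mid -0.24 ztop 3.45
x -24 n 253 y mid -0.21 ztop 3.33
pin top x -11.4 1.3 y -10.5 11.0 z 12.21
```

Run:
```python
from h import *
if push(2,dy=.0003):
    r.move_gripper(.042); r.pause(.2); st("rel"); p=r.current_ee_pos(); r.move_linear([p[0],p[1],.22],vel=.1)
    r.reach([.5,.12,.3],down(-90+MY)); r.pause(.3); a,_=r.capture("wrist")
    r.reach([.45,-.2,.3],down(-90)); r.pause(.3); t,_=r.capture("top"); b,_=r.capture("wrist"); s,_=r.capture("side")
    save("fin",np.vstack([np.hstack([cv2.resize(a[0:240,60:380],(400,300)),cv2.resize(b,(400,300))]),np.hstack([cv2.resize(t[110:290,110:350],(400,300)),cv2.resize(s[120:330,180:460],(400,300))])])); st()
```

```text
entered hit=False 74.5 [0.5418 0.2118 0.1021] F [-0.   1.9 -0.8] M [0.55 0.03 0.15] w 0.0166
home hit=False 75.7 [0.5652 0.2065 0.102 ] F [-0.2 -0.3 -0.3] M [ 0.06 -0.   -0.06] w 0.0169
rel 76.2 [0.5654 0.2068 0.102 ] F [-0.7 -0.8  0.4] M [0.02 0.05 0.03] w 0.0418
 80.2 [ 0.4501 -0.1997  0.3   ] F [-1.1 -0.6  0.1] M [-0.01  0.02  0.  ] w 0.0422
```

View pics/fin.png

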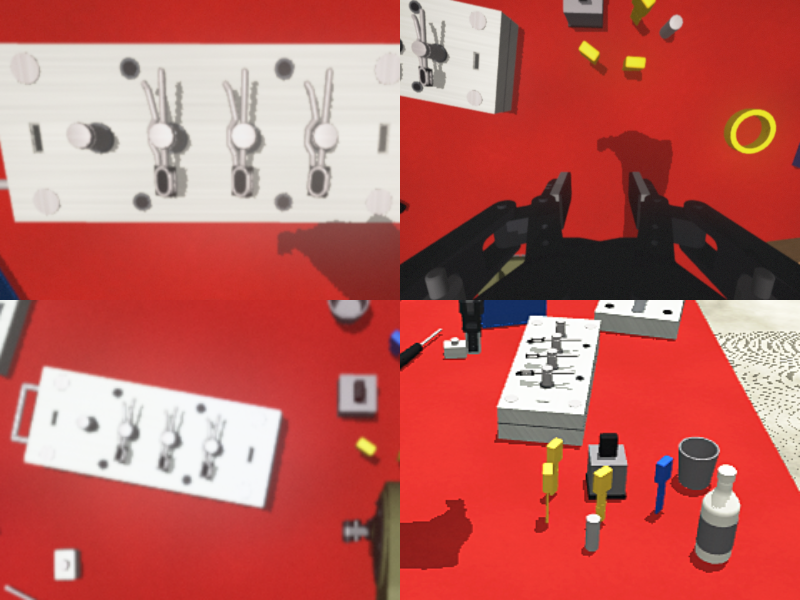

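All three clips are sprung home on pins 2–4, the gauge stands seated in its stand, and no clip is left on the cart.

Run:
```python
from rig import r
r.close_job(); print(r.current_t())
```

```text
the job is handed in; nothing more can be done
the job is handed in; nothing more can be done
```

I gauged both slots, put the gauge back in its stand and locked the mould with all three clips on the cart. The job was handed in at about 80 s, and no check failed or disagreed.

- **Gauge:** The blade went upright into slot A and then slot B, each held for over a second, with no contact or side force. The depth was about 30.3 mm in both, worked out from how far the arm lifted it from its seated height. I did not read it off the black band in a picture.
- **Stand:** I pushed the gauge home until it met the stop, at the same height it was taken from (TCP z 0.0864 m).
- **Clips:** Only three clips were present; none of my views showed a fourth. They are on pins 4, 3 and 2, and pin 1 is empty. Each leg entered its hole without a contact stop, travelled to the seat point and was released. The final pictures show each bow round its pin.
- **Everything else:** In the last views the gauge is upright in its stand, no clip lies on the cart, and I saw nothing else on the cart out of place.

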